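# Scan the code label of the gauge case

## Task

Book in the yellow gauge case that lies on the grey bench: take the orange-handled code scanner off its black charging pad, hold it still for two seconds with its window pointing straight down at the middle of the square code label on the case, about 80 mm above it, then stand it back upright in the middle of its pad and let go. Do not scan the dark magnet block, which carries the same kind of label, and leave both the case and the block where they lie.

Things in the scene. Friction and masses are not known exactly. Their poses are not given: they have to be found in the camera images.
- scanner_grip (a point): Middle of the code scanner's handle, on its axis. Loose upright tool, 100 mm tall, 0.2 kg, on its pad. Handle: orange square bar 34 x 34 mm, 46 to 100 mm above the underside; below it a round grey head 50 mm wide. This point is 73 mm above the underside, 27 mm below the top. x, y square to the handle's faces, z up the handle. The reading window is the flat underside and looks along -z.
- charging_pad (a point): Centre of the top of the charging pad: a black slab 100 x 100 x 10 mm fixed to the left desk, marked with a grey ring 62 mm in diameter. The scanner stands in the middle of it. z up, x and y along its edges; the top is 10 mm above the desk.
- case_label (a point): Centre of the upper face of the square code label (32 x 32 mm, black cells, on a blank white sticker of 58 x 92 mm) on the lid of the yellow gauge case, a shut flat case 104 (x) x 150 (y) x 30 mm lying loose on the grey bench. The label is in the middle of the lid, 31 mm above the bench. z up.
- block_label (a point): Centre of the upper face of the like label on the dark grey magnet block with a red button on one side, 56 (x) x 40 (y) x 36 mm, loose on the grey bench; 37 mm above the bench. Not to be scanned. The case and the block may have changed places. z up.
Mind the look-alikes: they are no part of the job. What is shaped like the part that bears scanner_grip but red is not meant.

How it is judged:
On the way:
1. the scanner is held still, pointing down at the middle of the gauge case's label, for a second (x of case_label in the frame of scanner_grip between -0.018 and 0.018 m and y of case_label in the frame of scanner_grip between -0.018 and 0.018 m and z of case_label in the frame of scanner_grip between -0.198 and -0.108 m and angle between scanner_grip's own z axis and vertical below 0.35 rad and linear speed of scanner below 0.02 m/s), for 1 s.
At the end, for the whole second after the job is handed in: The scanner stands upright (within 7 degrees) and at rest on its charging pad, its axis within 22 mm of the pad's centre (horizontal distance between scanner_grip and charging_pad below 0.022 m and angle between scanner_grip's own z axis and vertical below 0.12 rad and z of scanner_grip in the frame of charging_pad between 0.067 and 0.079 m and linear speed of scanner below 0.02 m/s); the robot touches nothing.
It fails at once if the scanner is held still over the magnet block's label, aimed at it (x of block_label in the frame of scanner_grip between -0.018 and 0.018 m and y of block_label in the frame of scanner_grip between -0.018 and 0.018 m and z of block_label in the frame of scanner_grip between -0.198 and -0.108 m and angle between scanner_grip's own z axis and vertical below 0.35 rad and linear speed of scanner below 0.01 m/s).
It fails at once if the gauge case is shifted by more than 15 mm (distance of case_label from where it was at the start of the episode above 0.015 m).
It fails at once if the magnet block is shifted by more than 15 mm (distance of block_label from where it was at the start of the episode above 0.015 m).
It also fails if it takes over 48 s, if anything falls off the work surface, if the arm or the gripper's body presses on something with over 40 N, if the wrist force passes 120 N, or if a joint passes its speed limit or range.

## Robot

A 6-joint arm with a two-finger parallel gripper is mounted at the origin on a cart in front of the work surface, level with it; the furniture and walls round the work are solid. World frame = base frame: x ahead of the robot, y to its left, z up, the work surface at z = 0. Lengths are in m, angles in rad, forces in N, time in s.
With the tool pointing down it reaches from about 0.35 to 0.925 m from the base axis. Payload 6.4 kg.
Tool frame: the origin (TCP) lies at the very end of the fingers, on their centre line; the grasp point (between the pads) lies 19 mm behind it; z points along the fingers, y is the direction in which the jaws open and shut (so a half turn about z gives the same grasp; the last joint's range is limited). The gripper opens to 94 mm and grips with 3 to 60 N. Pads are 16 mm wide; open, the fingers measure 119 mm over their backs; the gripper's body (75 mm by 177 mm) begins 78 mm behind the grasp point.
Start: joints at [-1.503, 0.245, 1.558, -0, 1.339, -0.174], TCP at [0.156, -0.631, 0.205] pointing down, gripper open.
Joint ranges: [-3.13, 3.13], [-1.02, 2.26], [0.13, 2.54], [-0.95, 4.09], [0.21, 2.88], [-2.74, 2.74]. Speed limits (rad/s): [2.57, 2.57, 3.14, 3.14, 3.14, 3.14].

## Interface

Orientations are given as a unit quaternion [x, y, z, w].
In Python, from rig import state, read_camera, job_done gives the robot as it stands.
- The arm moves only by the tool step_arm, never from a script. Its argument "motion" is a list of rows, each an object of numbers: "x", "y", "z": the shift along the tool's x, y, z scaled (see below); "ax", "ay", "az": the turn, a rotation vector about the tool's x, y, z scaled (see below). A call has 1 to 8 rows; each row is the pose to reach, as a shift and turn from the pose commanded when the call began, along the tool's axes at that moment; what a row does not reach only later rows make up. The controller multiplies each number of a shift by 100 cm and each number of a turn by 1.5 rad. A row lasts 1/12 s, in which the tool goes at most 41.7 mm and 7.16 degrees, less where a joint would pass 70% of its speed; a pose out of reach is approached as far as the arm can. A call with a number of a shift or a turn outside -1 to 1 is refused whole. A call with a gripper value outside its range is refused whole. "hand" is the closure in counts, from 0 (fully open) to 255 (shut), set as the call begins (left out, the last holds). The fingers move at their own pace and stop on an object; "grip_force" is the grip in N (left out, the last holds). Time passes only in rows, so rows that repeat a pose let the fingers close. It gives the time, the measured TCP pose, the force and the opening at its end, in the units of the state.
- state(): the state, without advancing time (a new reading comes with each control period).
- read_camera(name): name is "scene" or "side" or "wrist"; returns a dict with "img" (384x512x3 uint8, red, green, blue), "camera_matrix" (3x3 intrinsics, pixels), "k1" (the pictures are not rectified: a ray, as slopes to the right and down, at radius r is drawn at 1 + k1 r^2 times it, then the intrinsics apply), "extrinsics" (4x4, takes a point from world to camera coordinates). Camera axes: x right, y up, looking along -z (the intrinsics and any distortion apply to the point x, -y, -z); pixel columns grow to the right and rows downward; lengths in m; the calibration is good to about 2 mm. A picture is of the moment at which its call begins. There is no depth.
- job_done(): hands the job in, once; it reports no verdict.
The state is a dict: "time_s": time; "joint_pos": joint angles; "dq": joint speeds; "effort": joint torques, N m; "ee_pos": TCP position; "eef_rot": TCP orientation; "ft_force": force on the tool from outside, world axes, zero at the start; "wrist_torque": the same for the moment, N m; "finger_gap": opening from 0.0 (shut) to 1.0 (fully open).
Only numpy, scipy, OpenCV 4.12 (cv2) and the standard library are available. Lean on these libraries where they do the work, as an engineer would, in place of code of your own. Each camera call takes 0.05 s, during which the arm holds its last target.

## Working session

There is one attempt and no reset: what is moved stays moved. The work goes in short steps, Python scripts to look and compute and a tool call to move; the robot and the scene stay as the last step left them, time stands still between calls to the robot, and variables do not carry over. Pictures are saved under pics/ and viewed, and the job is handed in when it is done.

Besides the shell and the picture viewer there is one more tool, called after "Emit:" by a JSON object that holds its "op" and its "data", one argument or row to a line. step_arm: Moves the arm, as the interface text tells. Shifts and turns lie within -1 to 1; 1 stands for 100 cm of shift or 1.5 rad of turn. Its arguments: {"type":"object","properties":{"motion":{"type":"array","items":{"type":"object","properties":{"x":{"type":"number"},"y":{"type":"number"},"z":{"type":"number"},"ax":{"type":"number"},"ay":{"type":"number"},"az":{"type":"number"}}}},"hand":{"type":"number"},"grip_force":{"type":"number"}},"required":["motion"]}

```bash
ls; mkdir -p pics; cat > h.py <<'E'
import numpy as np, cv2
from rig import state, read_camera
def grab(n,tag):
    c=read_camera(n); cv2.imwrite(f'pics/{tag}.png',c['img'][:,:,::-1]); np.savez(f'{tag}.npz',**c); return c
def load(tag): return dict(np.load(f'{tag}.npz'))
def ray(c,u,v):
    K=np.array(c['camera_matrix']);k=float(c['k1']);E=np.array(c['extrinsics'])
    d=cv2.undistortPoints(np.array([[[u,v]]],float),K,np.array([k,0,0,0.]))[0,0]
    R=E[:3,:3];o=-R.T@E[:3,3];return o,R.T@np.array([d[0],-d[1],-1.])
def onz(c,u,v,z):
    o,d=ray(c,u,v);return o+d*(z-o[2])/d[2]
def proj(c,p):
    K=np.array(c['camera_matrix']);k=float(c['k1']);E=np.array(c['extrinsics'])
    q=E[:3,:3]@np.array(p)+E[:3,3];a=np.array([q[0],-q[1]])/-q[2];a=a*(1+k*(a@a));return K[:2,:2]@a+K[:2,2]
E
python3 - <<'E'
from h import *
for n in ['scene','side','wrist']: 
    c=grab(n,n+'0'); print(n,c['camera_matrix'][0],c['k1'],ray(c,256,192))
print(state())
E
```

```text
pics
scene [436.93808825   0.         248.17151032] -0.11898359095104005 (array([-0.24734944,  0.52193904,  0.85083616]), array([ 0.57987025, -0.455286  , -0.67588029]))
side [389.5193868    0.         254.58956486] 0.005122656058941556 (array([0.12806969, 0.96084127, 0.47735618]), array([ 0.27540357, -0.88429693, -0.37728955]))
wrist [344.28180302   0.         255.26704827] -0.01411457354675037 (array([ 0.22981474, -0.61183373,  0.38337632]), array([-0.24804915, -0.06287014, -0.96672761]))
{'time_s': 0.15, 'joint_pos': array([-1.50309890e+00,  2.45653790e-01,  1.55871842e+00,  3.14616697e-05,
        1.33868619e+00, -1.74123873e-01]), 'dq': array([-1.34067709e-03,  1.45480317e-04, -2.92680364e-03,  2.25041574e-04,
        4.70843403e-05, -1.96744193e-05]), 'effort': array([-5.54841208e-06, -4.16264820e+01, -3.14983141e+01,  6.85010408e-02,
        3.16292653e-02, -9.19986178e-05]), 'ee_pos': array([ 0.15562446, -0.63062982,  0.20460677]), 'eef_rot': array([ 9.92699380e-01,  1.20612621e-01,  5.42649930e-05, -7.31025222e-04]), 'ft_force': array([-0.59484708, -0.60403767,  0.3403923 ]), 'wrist_torque': array([0.04366223, 0.02181371, 0.03363863]), 'finger_gap': 1.000308462954775}
```

View pics/scene0.png

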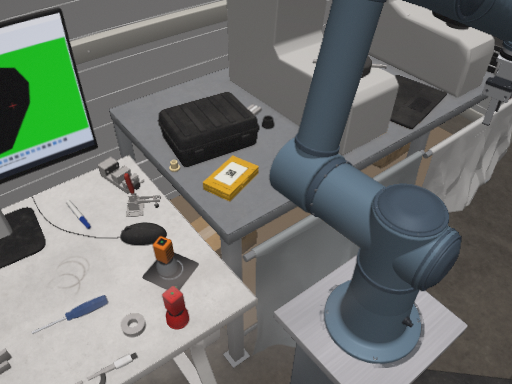

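View pics/side0.png

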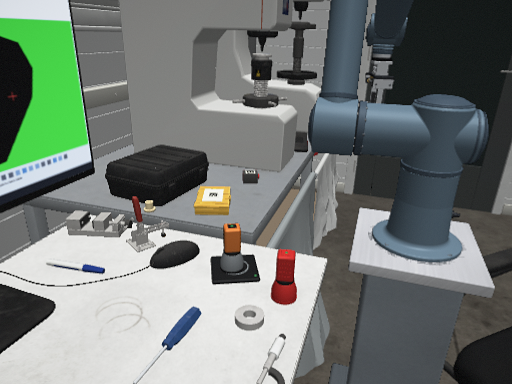

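View pics/wrist0.png

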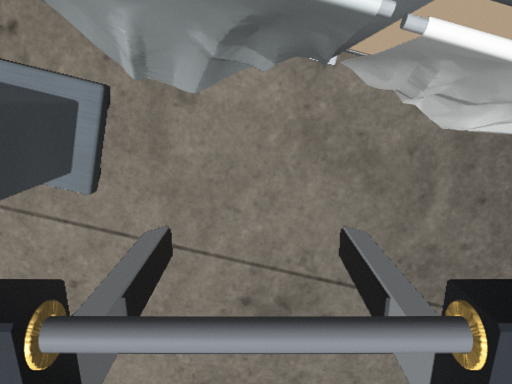

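Seen: the orange scanner on the black pad is at scene (164,255) and side (232,245). The red look-alike is at scene (176,307) and side (285,275). The yellow case is at scene (231,177) and side (213,200). A dark block with a label is at side (250,175). I'll check these in close crops.

```bash
python3 - <<'E'
import cv2,numpy as np
s=cv2.imread('pics/scene0.png');d=cv2.imread('pics/side0.png')
a=cv2.resize(s[95:295,120:320],(400,400),interpolation=2)
a=cv2.resize(s[215:335,110:210],(400,480),interpolation=2)
b=cv2.resize(d[150:310,170:303],(399,480),interpolation=2)
cv2.imwrite('pics/crop1.png',np.hstack([a,b]))
cv2.imwrite('pics/crop2.png',cv2.resize(s[90:220,160:300],(700,600*130*5//650//1*1),interpolation=2))
E
```

```text
(no output)
```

View pics/crop1.png

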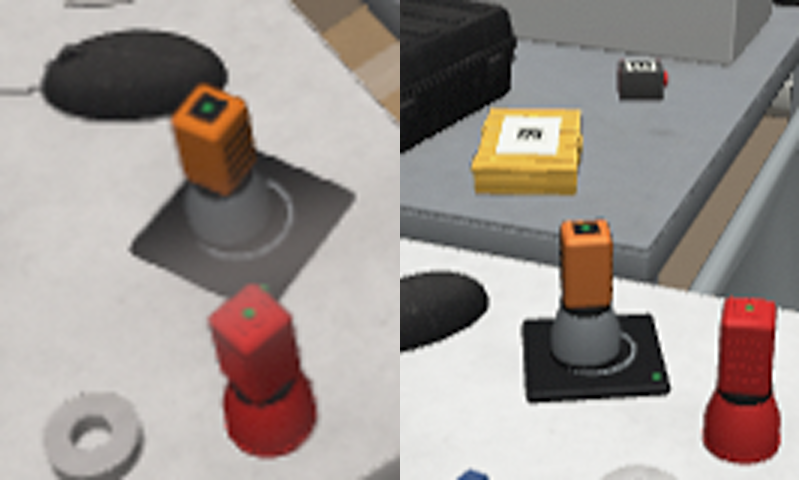

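View pics/crop2.png

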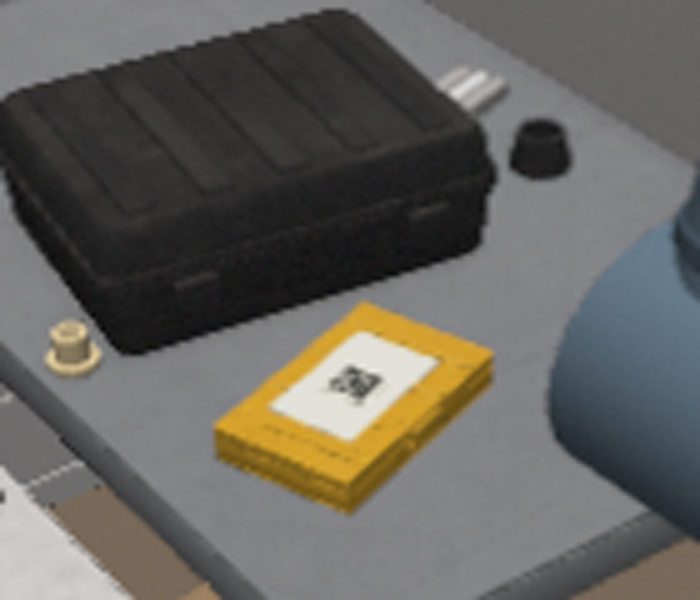

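The choice holds. The orange-handled tool on the black pad is the scanner, and the red one has no pad. The yellow case carries the white sticker, and the dark block with the red button is separate, further from the desk. Next I measure.

```bash
cat >> h.py <<'E'
def tri(c1,p1,c2,p2):
    o1,d1=ray(c1,*p1);o2,d2=ray(c2,*p2);A=np.c_[d1,-d2];t=np.linalg.lstsq(A,o2-o1,rcond=None)[0]
    a=o1+t[0]*d1;b=o2+t[1]*d2;return (a+b)/2,np.linalg.norm(a-b)
def blobs(m,n=3):
    cs,_=cv2.findContours(m.astype(np.uint8),cv2.RETR_EXTERNAL,cv2.CHAIN_APPROX_NONE)
    return sorted(cs,key=cv2.contourArea,reverse=True)[:n]
def quad(c):
    h=cv2.convexHull(c)
    return cv2.approxPolyN(h,4,ensure_convex=True).reshape(-1,2) if hasattr(cv2,'approxPolyN') else cv2.boxPoints(cv2.minAreaRect(c))
E
python3 - <<'E'
from h import *
out={}
for t,box,pb in [('scene0',(205,155,258,198),(140,245,202,295)),('side0',(193,182,235,217),(208,252,262,286))]:
    c=load(t);im=c['img'];hsv=cv2.cvtColor(im,cv2.COLOR_RGB2HSV)
    x0,y0,x1,y1=box;M=np.zeros(im.shape[:2],bool);M[y0:y1,x0:x1]=1
    w=M&(hsv[...,1]<60)&(hsv[...,2]>150)
    b=blobs(w,1)[0];q=quad(b);print(t,'sticker',cv2.contourArea(b),q.tolist())
    # dark code cells inside sticker
    hm=np.zeros(im.shape[:2],np.uint8);cv2.fillConvexPoly(hm,cv2.convexHull(b),1)
    dk=(hm>0)&(hsv[...,2]<110);ys,xs=np.nonzero(dk);print('code',xs.mean(),ys.mean(),len(xs))
    y=blobs(M*0+((hsv[...,0]>17)&(hsv[...,0]<30)&(hsv[...,1]>150)&(hsv[...,2]>100)),1)[0];print('yellow',cv2.boundingRect(y))
    o=(hsv[...,0]>=6)&(hsv[...,0]<=17)&(hsv[...,1]>170)&(hsv[...,2]>80)
    ob=blobs(o,2);print('orange',[(cv2.contourArea(k),cv2.boundingRect(k)) for k in ob])
    x0,y0,x1,y1=pb;P=np.zeros(im.shape[:2],bool);P[y0:y1,x0:x1]=1
    pad=blobs(P&(hsv[...,2]<(110)),1)[0];print('pad',cv2.contourArea(pad),quad(pad).tolist())
    q=q.astype(float);A=q[0],q[2];B=q[1],q[3]
    l=np.cross
    def inter(a,b,c_,d):
        h=lambda p:np.r_[p,1.];r=l(l(h(a),h(b)),l(h(c_),h(d)));return r[:2]/r[2]
    out[t]=inter(q[0],q[2],q[1],q[3]); print('sticker centre',out[t])
print(tri(load('scene0'),out['scene0'],load('side0'),out['side0']))
E
python3 - <<'E'
import cv2,numpy as np
s=cv2.imread('pics/scene0.png');d=cv2.imread('pics/side0.png')
a=cv2.resize(s[230:300,140:205],(520,560),interpolation=0)
b=cv2.resize(d[220:290,205:265],(480//2*2-200,int(280*70/60)),interpolation=0)
cv2.imwrite('pics/c3.png',a)
cv2.imwrite('pics/c4.png',cv2.resize(d[220:290,205:265],(480,560),interpolation=0))
E
```

```text
scene0 sticker 356.0 [[247, 168], [229, 185], [213, 178], [232, 161]]
code 231.5625 172.875 16
yellow (203, 156, 55, 45)
orange [(286.5, (153, 236, 19, 27)), (0.0, (168, 254, 1, 1))]
pad 1218.0 [[198, 264], [176, 293], [141, 277], [169, 244]]
sticker centre [230.51908397 172.84732824]
side0 sticker 208.0 [[234, 182], [234, 216], [191, 216], [201, 182]]
code 212.625 193.875 8
yellow (194, 187, 37, 28)
orange [(359.5, (224, 224, 17, 29)), (0.0, (233, 224, 1, 1))]
pad 1254.5 [[254, 255], [260, 281], [211, 284], [211, 246]]
sticker centre [215.32894737 196.76315789]
(array([ 0.56370284, -0.02194406,  0.02720527]), np.float64(0.009172139443493517))
```

View pics/c3.png

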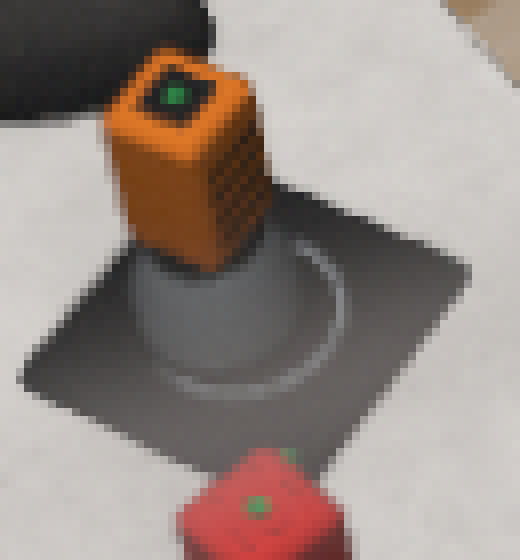

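View pics/c4.png

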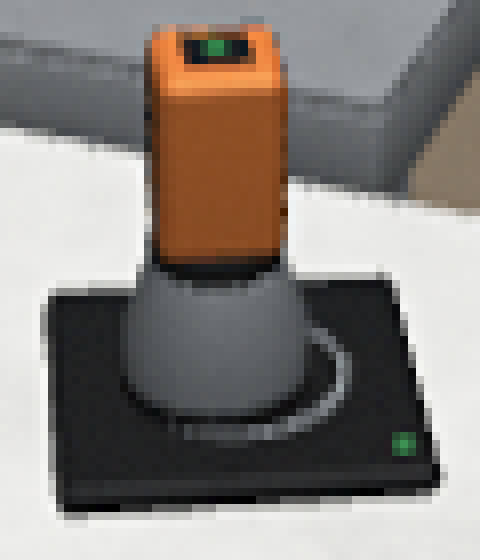

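```bash
python3 - <<'E'
from h import *
s=load('scene0');d=load('side0')
print('top tri',tri(s,(161.3,241.4),d,(231.5,225.4)))
print('topplane',onz(s,161.3,241.4,.11),onz(d,231.5,225.4,.11))
print('pad scene R,L',onz(s,198.2,263.2,.01),onz(s,142.2,276.4,.01))
for p in [(210.75,256.75),(253.25,254.9),(259.1,278.3),(212.25,281)]: print('pad side',onz(d,*p,.01))
# scanner base and handle corner bottoms
print('label', tri(s,(230.6,173),d,(212.6,194)))
print(onz(s,230.6,173,.031),onz(d,212.6,194,.031))
q=[[247, 168], [229, 185], [213, 178], [232, 161]]
for p in q: print('sticker',onz(s,*p,.031))
tc=[(165,50),(255,90),(200,155),(110,115)]
for p in tc: print('htop',onz(s,140+p[0]/8-.5,230+p[1]/8-.5,.11))
print('block side',onz(d,250,172,.037), onz(d,215,180,.0))
for p in [(150,32),(278,32),(285,95),(158,97)]: print('htop side',onz(d,205+p[0]/8-.5,220+p[1]/8-.5,.11))
E
```

```text
top tri (array([0.38672803, 0.29292345, 0.11044777]), np.float64(0.0004824358618026909))
topplane [0.38679471 0.29285222 0.11      ] [0.38733667 0.29179941 0.11      ]
pad scene R,L [0.35640797 0.22369019 0.01      ] [0.40247809 0.35231441 0.01      ]
pad side [0.44568524 0.27009096 0.01      ]
pad side [0.35837656 0.22939967 0.01      ]
pad side [0.31829461 0.31235219 0.01      ]
pad side [0.40503105 0.35398035 0.01      ]
label (array([ 0.56850602, -0.0226719 ,  0.03017393]), np.float64(0.0028390541293265275))
[ 0.5656876  -0.02145999  0.031     ] [ 0.5696856  -0.02305699  0.031     ]
sticker [ 0.55512753 -0.07332405  0.031     ]
sticker [0.52533083 0.01257993 0.031     ]
sticker [0.57811365 0.03186132 0.031     ]
sticker [ 0.60908072 -0.05725881  0.031     ]
htop [0.40344953 0.28676714 0.11      ]
htop [0.37483422 0.27359571 0.11      ]
htop [0.36319645 0.29774367 0.11      ]
htop [0.39118501 0.31099633 0.11      ]
block side [ 0.52435029 -0.23634325  0.037     ] [ 6.43982737e-01 -2.11257773e-01  5.55111512e-17]
htop side [0.40647206 0.28979563 0.11      ]
htop side [0.37539583 0.27802578 0.11      ]
htop side [0.36176271 0.31009788 0.11      ]
htop side [0.3910128  0.32223135 0.11      ]
```

```bash
python3 - <<'E'
from h import *
s=load('scene0');d=load('side0')
print('red top',tri(s,(171.5,292.5),d,(287,252)),onz(s,177,318,.0))
for n,p in dict(mL=(240,160),mR=(293,165)).items(): print(n,onz(d,*p,0))
# machine front-left bottom corner, scene view (291,145),(388,145)
for p in [(300,148),(345,150),(388,148)]: print('m scene',onz(s,*p,0))
print('machine base top corner tri', tri(s,(338,92),d,(205,105)))
print('luggage top', tri(s,(252,130),d,(208,158)), onz(s,257,142,.0))
print('monitor', tri(s,(93,150),d,(93,175)))
E
```

```text
red top (array([0.2579105 , 0.34119305, 0.10212562]), np.float64(0.0014415379254372849)) [0.26151292 0.34049099 0.        ]
mL [ 0.64241309 -0.46108032  0.        ]
mR [ 0.42706672 -0.47930972  0.        ]
m scene [ 0.56345516 -0.29430395  0.        ]
m scene [ 0.46748898 -0.4042705   0.        ]
m scene [ 0.3895236  -0.52720734  0.        ]
machine base top corner tri (array([ 0.71832581, -0.5039744 ,  0.14891292]), np.float64(0.20405809390934096))
luggage top (array([ 0.63787517, -0.1520179 ,  0.09376665]), np.float64(0.009772219214042827)) [ 0.67373823 -0.20316321  0.        ]
monitor (array([0.70263695, 0.30953916, 0.18464033]), np.float64(0.0017596674478718268))
```

```bash
python3 - <<'E'
import cv2,numpy as np
s=cv2.imread('pics/scene0.png');d=cv2.imread('pics/side0.png')
cv2.imwrite('pics/c5.png',np.hstack([cv2.resize(s[0:220,200:400],(400,440)),cv2.resize(d[0:220,100:300],(400,440))]))
E
```

```text
(no output)
```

View pics/c5.png

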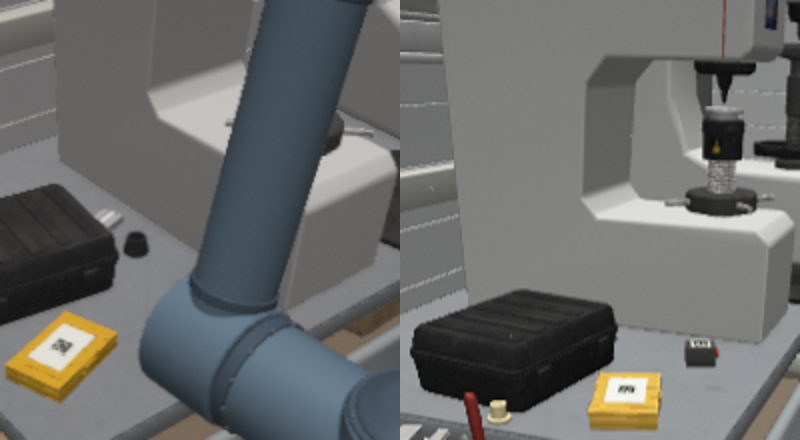

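```bash
cat >> h.py <<'E'
from scipy.spatial.transform import Rotation as Rn
def rows(targets):
    # targets: (x,y,z,yaw_deg of tool x)
    st=state();p=st['ee_pos'];R=Rn.from_quat(st['eef_rot'])
    xa=R.as_matrix()[:,0];print('t',st['time_s'],'pos',p.round(4),'yaw',np.degrees(np.arctan2(xa[1],xa[0])).round(2),'tilt',np.degrees(np.arccos(-R.as_matrix()[2,2])).round(2),'q',st['joint_pos'].round(2),'gap',round(st['finger_gap'],3))
    for t in targets:
        Rt=Rn.from_euler('z',t[3],degrees=True)*Rn.from_quat([1,0,0,0])
        d=R.inv().apply(np.array(t[:3])-p);r=(R.inv()*Rt).as_rotvec()/1.5
        print(dict(zip(['x','y','z','ax','ay','az'],[float(v) for v in np.r_[d.round(4),r.round(4)]])))
def pol(r,a,z,y): 
    a=np.radians(a);return (r*np.cos(a),r*np.sin(a),z,y)
E
python3 - <<'E'
from h import *
rows([pol(.43,-76,.3,13.9)])
E
```

```text
t 0.15 pos [ 0.1556 -0.6306  0.2046] yaw 13.85 tilt 0.08 q [-1.5   0.25  1.56  0.    1.34 -0.17] gap 1.0
{'x': 0.001, 'y': -0.2197, 'z': -0.0951, 'ax': -0.001, 'ay': -0.0002, 'az': -0.0005}
```

Emit:
{"op": "step_arm", "data": {
  "motion": [
    {"y":-0.037,"z":-0.016},
    {"y":-0.073,"z":-0.032},
    {"y":-0.11,"z":-0.048},
    {"y":-0.147,"z":-0.064},
    {"y":-0.183,"z":-0.08},
    {"y":-0.22,"z":-0.095},
    {"y":-0.22,"z":-0.095}
  ],
  "hand": 0
}}

```text
invalid input at $.motion[0]: expected keys x, y, z, ax, ay, az
```

```bash
python3 - <<'E'
from h import *
rows([pol(.43,-76+5.3*i,.3,14+5*i) for i in range(1,9)])
E
```

```text
t 0.15 pos [ 0.1556 -0.6306  0.2046] yaw 13.85 tilt 0.08 q [-1.5   0.25  1.56  0.    1.34 -0.17] gap 1.0
{'x': 0.0407, 'y': -0.2216, 'z': -0.0951, 'ax': -0.0009, 'ay': -0.0002, 'az': -0.0599}
{'x': 0.0801, 'y': -0.2272, 'z': -0.095, 'ax': -0.0009, 'ay': -0.0003, 'az': -0.118}
{'x': 0.1188, 'y': -0.2364, 'z': -0.095, 'ax': -0.0009, 'ay': -0.0003, 'az': -0.1762}
{'x': 0.1565, 'y': -0.2492, 'z': -0.095, 'ax': -0.0009, 'ay': -0.0004, 'az': -0.2344}
{'x': 0.1928, 'y': -0.2654, 'z': -0.095, 'ax': -0.0009, 'ay': -0.0004, 'az': -0.2926}
{'x': 0.2275, 'y': -0.2848, 'z': -0.0949, 'ax': -0.0009, 'ay': -0.0004, 'az': -0.3508}
{'x': 0.2602, 'y': -0.3074, 'z': -0.0949, 'ax': -0.0009, 'ay': -0.0005, 'az': -0.4089}
{'x': 0.2907, 'y': -0.3329, 'z': -0.0948, 'ax': -0.0009, 'ay': -0.0005, 'az': -0.4671}
```

Emit:
{"op": "step_arm", "data": {
  "motion": [
    {"x":0,"y":-0.037,"z":-0.016,"ax":0,"ay":0,"az":0},
    {"x":0,"y":-0.073,"z":-0.032,"ax":0,"ay":0,"az":0},
    {"x":0,"y":-0.11,"z":-0.048,"ax":0,"ay":0,"az":0},
    {"x":0,"y":-0.147,"z":-0.064,"ax":0,"ay":0,"az":0},
    {"x":0,"y":-0.183,"z":-0.08,"ax":0,"ay":0,"az":0},
    {"x":0,"y":-0.22,"z":-0.095,"ax":0,"ay":0,"az":0},
    {"x":0,"y":-0.22,"z":-0.095,"ax":0,"ay":0,"az":0}
  ],
  "hand": 0
}}

```text
time_s: 0.73
ee_pos: [0.1026, -0.415, 0.3049]
eef_rot: [0.993, 0.121, -0.001, 0.004]
ft_force: [-0.4, -1.6, 0.4]
finger_gap: 0.999
```

```bash
python3 - <<'E'
from h import *
rows([pol(.43,-76+5.3*i,.3,14+5*i) for i in range(1,9)])
E
```

```text
t 0.7333 pos [ 0.1026 -0.415   0.3049] yaw 13.85 tilt 0.48 q [-1.59 -0.38  1.98 -0.    1.54 -0.27] gap 0.999
{'x': 0.0406, 'y': 0.0005, 'z': 0.0048, 'ax': 0.0053, 'ay': 0.0019, 'az': -0.0599}
{'x': 0.0799, 'y': -0.0051, 'z': 0.0047, 'ax': 0.0052, 'ay': 0.0021, 'az': -0.1181}
{'x': 0.1186, 'y': -0.0143, 'z': 0.0045, 'ax': 0.0051, 'ay': 0.0024, 'az': -0.1763}
{'x': 0.1563, 'y': -0.0271, 'z': 0.0043, 'ax': 0.005, 'ay': 0.0026, 'az': -0.2345}
{'x': 0.1926, 'y': -0.0432, 'z': 0.0041, 'ax': 0.0049, 'ay': 0.0028, 'az': -0.2926}
{'x': 0.2273, 'y': -0.0627, 'z': 0.0038, 'ax': 0.0048, 'ay': 0.003, 'az': -0.3508}
{'x': 0.26, 'y': -0.0853, 'z': 0.0036, 'ax': 0.0047, 'ay': 0.0033, 'az': -0.409}
{'x': 0.2905, 'y': -0.1108, 'z': 0.0033, 'ax': 0.0046, 'ay': 0.0035, 'az': -0.4672}
```

Emit:
{"op": "step_arm", "data": {
  "motion": [
    {"x":0.04,"y":0,"z":0,"ax":0,"ay":0,"az":-0.06},
    {"x":0.08,"y":-0.005,"z":0,"ax":0,"ay":0,"az":-0.118},
    {"x":0.119,"y":-0.014,"z":0,"ax":0,"ay":0,"az":-0.176},
    {"x":0.156,"y":-0.027,"z":0,"ax":0,"ay":0,"az":-0.234},
    {"x":0.193,"y":-0.043,"z":0,"ax":0,"ay":0,"az":-0.293},
    {"x":0.227,"y":-0.063,"z":0,"ax":0,"ay":0,"az":-0.351},
    {"x":0.26,"y":-0.085,"z":0,"ax":0,"ay":0,"az":-0.409},
    {"x":0.29,"y":-0.111,"z":0,"ax":0,"ay":0,"az":-0.467}
  ]
}}

```text
time_s: 1.4
ee_pos: [0.3593, -0.2389, 0.2999]
eef_rot: [0.89, 0.456, 0.0, -0.0]
ft_force: [0.5, -0.4, 0.8]
finger_gap: 0.999
```

```bash
python3 - <<'E'
from h import *
rows([pol(.43+.003*i,-33.6+5.3*i,.3,54+5*i) for i in range(1,9)])
E
```

```text
t 1.4 pos [ 0.3593 -0.2389  0.2999] yaw 54.23 tilt 0.04 q [-0.85 -0.36  1.97  0.    1.54 -0.23] gap 0.999
{'x': 0.0401, 'y': -0.0018, 'z': -0.0001, 'ax': -0.0004, 'ay': -0.0002, 'az': -0.0555}
{'x': 0.0802, 'y': -0.0059, 'z': -0.0001, 'ax': -0.0004, 'ay': -0.0002, 'az': -0.1137}
{'x': 0.1199, 'y': -0.0138, 'z': -0.0001, 'ax': -0.0004, 'ay': -0.0003, 'az': -0.1719}
{'x': 0.1591, 'y': -0.0254, 'z': -0.0, 'ax': -0.0004, 'ay': -0.0003, 'az': -0.23}
{'x': 0.1973, 'y': -0.0407, 'z': -0.0, 'ax': -0.0003, 'ay': -0.0003, 'az': -0.2882}
{'x': 0.2341, 'y': -0.0596, 'z': -0.0, 'ax': -0.0003, 'ay': -0.0003, 'az': -0.3464}
{'x': 0.2693, 'y': -0.082, 'z': 0.0, 'ax': -0.0003, 'ay': -0.0003, 'az': -0.4046}
{'x': 0.3024, 'y': -0.1077, 'z': 0.0, 'ax': -0.0003, 'ay': -0.0003, 'az': -0.4627}
```

Emit:
{"op": "step_arm", "data": {
  "motion": [
    {"x":0.04,"y":-0.002,"z":0,"ax":0,"ay":0,"az":-0.056},
    {"x":0.08,"y":-0.006,"z":0,"ax":0,"ay":0,"az":-0.114},
    {"x":0.12,"y":-0.014,"z":0,"ax":0,"ay":0,"az":-0.172},
    {"x":0.159,"y":-0.025,"z":0,"ax":0,"ay":0,"az":-0.23},
    {"x":0.197,"y":-0.041,"z":0,"ax":0,"ay":0,"az":-0.288},
    {"x":0.234,"y":-0.06,"z":0,"ax":0,"ay":0,"az":-0.346},
    {"x":0.269,"y":-0.082,"z":0,"ax":0,"ay":0,"az":-0.405},
    {"x":0.302,"y":-0.108,"z":0,"ax":0,"ay":0,"az":-0.463}
  ]
}}

```text
time_s: 2.07
ee_pos: [0.4483, 0.0692, 0.2999]
eef_rot: [0.682, 0.732, -0.0, -0.0]
ft_force: [0.4, 0.5, -0.0]
finger_gap: 0.999
```

```bash
python3 - <<'E'
from h import *
rows([pol(.454+.0044*i,8.8+4*i,.3,94+3*i) for i in range(1,8)])
E
```

```text
t 2.0667 pos [0.4483 0.0692 0.2999] yaw 94.03 tilt 0.03 q [-0.1  -0.3   1.92  0.    1.52 -0.17] gap 0.999
{'x': 0.0323, 'y': 0.001, 'z': -0.0001, 'ax': -0.0004, 'ay': -0.0001, 'az': -0.0346}
{'x': 0.0647, 'y': -0.0007, 'z': -0.0001, 'ax': -0.0004, 'ay': -0.0001, 'az': -0.0695}
{'x': 0.0973, 'y': -0.0048, 'z': -0.0001, 'ax': -0.0004, 'ay': -0.0002, 'az': -0.1044}
{'x': 0.1297, 'y': -0.0111, 'z': -0.0001, 'ax': -0.0004, 'ay': -0.0002, 'az': -0.1393}
{'x': 0.1619, 'y': -0.0199, 'z': -0.0001, 'ax': -0.0004, 'ay': -0.0002, 'az': -0.1742}
{'x': 0.1937, 'y': -0.031, 'z': -0.0001, 'ax': -0.0004, 'ay': -0.0002, 'az': -0.2091}
{'x': 0.2249, 'y': -0.0445, 'z': -0.0001, 'ax': -0.0004, 'ay': -0.0002, 'az': -0.244}
```

Emit:
{"op": "step_arm", "data": {
  "motion": [
    {"x":0.032,"y":0,"z":0,"ax":0,"ay":0,"az":-0.035},
    {"x":0.065,"y":-0.001,"z":0,"ax":0,"ay":0,"az":-0.07},
    {"x":0.097,"y":-0.005,"z":0,"ax":0,"ay":0,"az":-0.104},
    {"x":0.13,"y":-0.011,"z":0,"ax":0,"ay":0,"az":-0.139},
    {"x":0.162,"y":-0.02,"z":0,"ax":0,"ay":0,"az":-0.174},
    {"x":0.194,"y":-0.031,"z":0,"ax":0,"ay":0,"az":-0.209},
    {"x":0.224,"y":-0.045,"z":0,"ax":0,"ay":0,"az":-0.244},
    {"x":0.224,"y":-0.045,"z":0,"ax":0,"ay":0,"az":-0.244}
  ]
}}

```text
time_s: 2.73
ee_pos: [0.3861, 0.2914, 0.2998]
eef_rot: [0.536, 0.844, -0.0, -0.001]
ft_force: [-0.2, 0.3, -0.9]
finger_gap: 1.001
```

```bash
python3 - <<'E'
from h import *
rows([(.387,.2925,.25,115),(.387,.2925,.069,115)])
grab('wrist','wrist1');grab('scene','scene1')
E
```

```text
t 2.7333 pos [0.3861 0.2914 0.2998] yaw 115.18 tilt 0.12 q [ 0.41 -0.22  1.86  0.    1.51 -0.03] gap 1.001
{'x': 0.0006, 'y': 0.0014, 'z': 0.0498, 'ax': -0.0008, 'ay': -0.0011, 'az': 0.0021}
{'x': 0.0003, 'y': 0.0016, 'z': 0.2308, 'ax': -0.0008, 'ay': -0.0011, 'az': 0.0021}
```

View pics/wrist1.png

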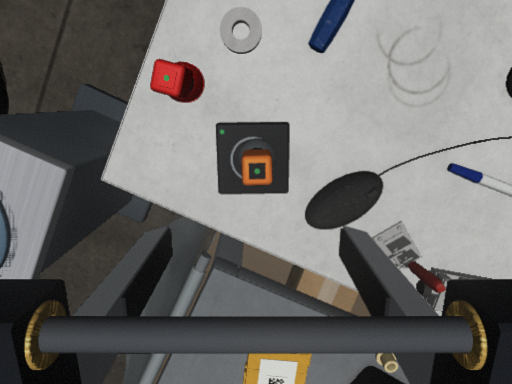

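View pics/scene1.png

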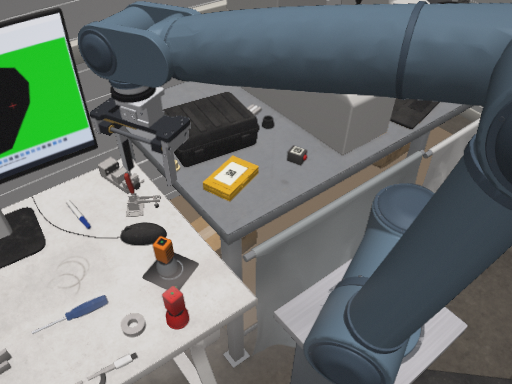

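The wrist view shows the scanner at (257,170) on its pad, square to the jaws, with the red look-alike at (172,80). I'll cross-check the positions from this view.

```bash
python3 - <<'E'
from h import *
w=load('wrist1');im=w['img'];hsv=cv2.cvtColor(im,cv2.COLOR_RGB2HSV)
o=(hsv[...,0]>=5)&(hsv[...,0]<=17)&(hsv[...,1]>150)&(hsv[...,2]>150);o[:, :200]=0;o[260:]=0
b=blobs(o,1)[0];print(cv2.boundingRect(b),cv2.minAreaRect(b))
g=(hsv[...,0]>45)&(hsv[...,0]<75)&(hsv[...,1]>100);g[:150]=0;g[185:]=0;g[:,:245]=0;ys,xs=np.nonzero(g);print('dot',xs.mean(),ys.mean(),onz(w,xs.mean(),ys.mean(),.11))
P=(hsv[...,2]<90);P[:115]=0;P[200:]=0;P[:,:205]=0;P[:,295:]=0
p=quad(blobs(P,1)[0]);print(p.tolist())
q=np.array([onz(w,*x,.01) for x in p]);print(q.round(4),q.mean(0))
for t in ('scene1',):
    c=load(t)
    print('block',onz(c,297,151,.037))
E
```

```text
(243, 156, 29, 28) ((257.0, 169.5), (27.0, 28.0), 90.0)
dot 256.58620689655174 170.72413793103448 [0.38630407 0.29463426 0.11      ]
[[288, 122], [288, 193], [218, 193], [215, 122]]
[[0.4048 0.3544 0.01  ]
 [0.4487 0.2666 0.01  ]
 [0.3594 0.2246 0.01  ]
 [0.3165 0.313  0.01  ]] [0.38234886 0.28965098 0.01      ]
block [ 0.52229834 -0.24105813  0.037     ]
```

Emit:
{"op": "step_arm", "data": {
  "motion": [
    {"x":0.002,"y":0.001,"z":0.035,"ax":0,"ay":0,"az":0},
    {"x":0.002,"y":0.001,"z":0.07,"ax":0,"ay":0,"az":0},
    {"x":0.002,"y":0.001,"z":0.105,"ax":0,"ay":0,"az":0},
    {"x":0.002,"y":0.001,"z":0.14,"ax":0,"ay":0,"az":0},
    {"x":0.002,"y":0.001,"z":0.165,"ax":0,"ay":0,"az":0},
    {"x":0.002,"y":0.001,"z":0.165,"ax":0,"ay":0,"az":0}
  ]
}}

```text
time_s: 3.33
ee_pos: [0.3854, 0.2869, 0.1294]
eef_rot: [0.54, 0.841, -0.005, -0.003]
ft_force: [0.4, 0.1, -0.5]
finger_gap: 0.996
```

```bash
python3 - <<'E'
from h import *
rows([(.387,.2935,.066,115)])
grab('wrist','wrist2');c=grab('side','side2')
E
```

```text
t 3.3333 pos [0.3854 0.2869 0.1294] yaw 114.59 tilt 0.67 q [ 0.4  -0.07  2.04 -0.    1.18 -0.03] gap 0.996
{'x': 0.0054, 'y': 0.005, 'z': 0.0634, 'ax': -0.0077, 'ay': 0.0, 'az': -0.0048}
```

View pics/wrist2.png

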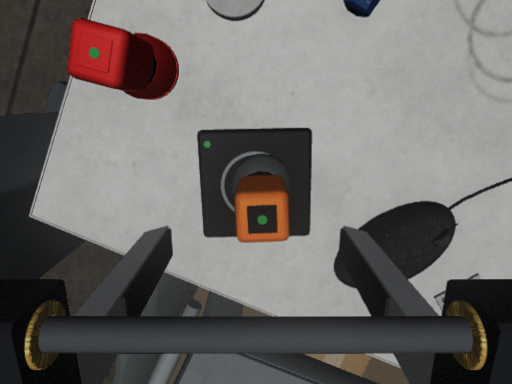

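View pics/side2.png

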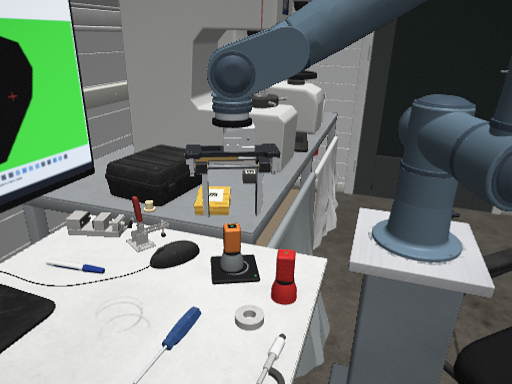

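```bash
python3 - <<'E'
from h import *
d=load('side2');s=state();print(proj(d,s['ee_pos']),proj(d,[.387,.2935,.11]),s['ee_pos'],s['time_s'])
w=load('wrist2');print(proj(w,s['ee_pos']),proj(w,[.387,.2935,.11]),onz(w,262,219,.11))
s1=load('scene1');print(proj(s1,[.386,.2914,.2998]))
E
```

```text
[231.25975248 213.59367028] [231.35331791 225.77998008] [0.38899581 0.28891648 0.13533961] 3.4333
[262.05710603 246.05212667] [261.94454356 221.50057486] [0.38635261 0.29497899 0.11      ]
[148.71206592 177.13690943]
```

```bash
python3 - <<'E'
from h import *
rows([(.387,.294,.066,115)])
E
```

```text
t 3.4333 pos [0.389  0.2889 0.1353] yaw 114.63 tilt 0.08 q [ 0.4  -0.07  2.03 -0.    1.18 -0.03] gap 1.002
{'x': 0.0055, 'y': 0.0004, 'z': 0.0693, 'ax': -0.001, 'ay': 0.0001, 'az': -0.0043}
```

Emit:
{"op": "step_arm", "data": {
  "motion": [
    {"x":0.005,"y":0,"z":0.012,"ax":0,"ay":0,"az":-0.004},
    {"x":0.005,"y":0,"z":0.024,"ax":0,"ay":0,"az":-0.004},
    {"x":0.005,"y":0,"z":0.036,"ax":0,"ay":0,"az":-0.004},
    {"x":0.005,"y":0,"z":0.048,"ax":0,"ay":0,"az":-0.004},
    {"x":0.005,"y":0,"z":0.06,"ax":0,"ay":0,"az":-0.004},
    {"x":0.005,"y":0,"z":0.069,"ax":0,"ay":0,"az":-0.004},
    {"x":0.005,"y":0,"z":0.069,"ax":0,"ay":0,"az":-0.004},
    {"x":0.005,"y":0,"z":0.069,"ax":0,"ay":0,"az":-0.004}
  ]
}}

```text
time_s: 4.1
ee_pos: [0.3876, 0.2947, 0.0677]
eef_rot: [0.537, 0.844, 0.001, 0.001]
ft_force: [0.6, 0.1, -0.0]
finger_gap: 1.0
```

```bash
python3 - <<'E'
from h import *
rows([(.387,.294,.066,115)])
print(state()['ft_force'])
grab('wrist','wrist3');c=grab('side','side3')
im=c['img'];import cv2
cv2.imwrite('pics/side3c.png',cv2.resize(im[130:300,150:330,::-1],(720,600)))
E
```

```text
t 4.1 pos [0.3876 0.2947 0.0677] yaw 115.06 tilt 0.11 q [ 0.42  0.04  2.06 -0.    1.04 -0.02] gap 1.0
{'x': -0.0003, 'y': -0.0008, 'z': 0.0017, 'ax': 0.0013, 'ay': 0.0, 'az': 0.0007}
[ 0.58880358  0.11610557 -0.01545456]
```

View pics/side3c.png

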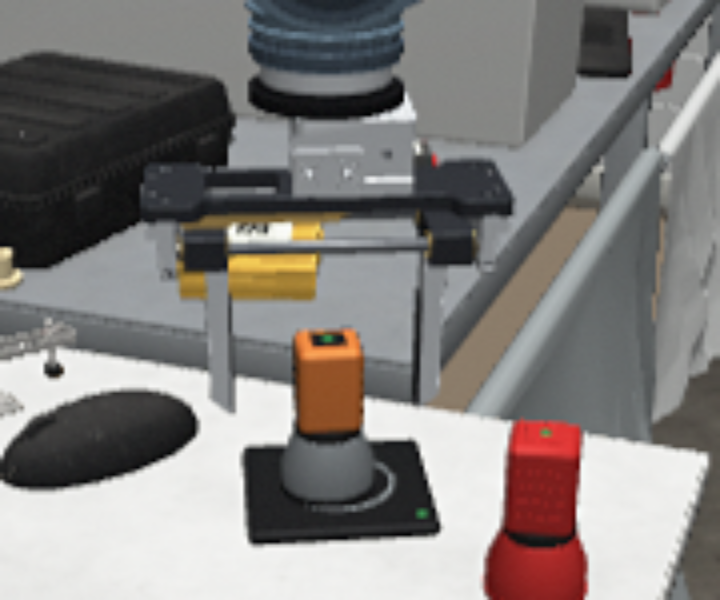

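View pics/wrist3.png

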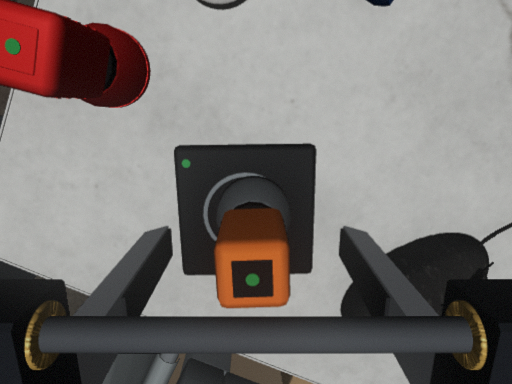

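Emit:
{"op": "step_arm", "data": {
  "motion": [
    {"x":0,"y":0,"z":0.001,"ax":0,"ay":0,"az":0},
    {"x":0,"y":0,"z":0.001,"ax":0,"ay":0,"az":0},
    {"x":0,"y":0,"z":0.001,"ax":0,"ay":0,"az":0},
    {"x":0,"y":0,"z":0.001,"ax":0,"ay":0,"az":0},
    {"x":0,"y":0,"z":0.001,"ax":0,"ay":0,"az":0},
    {"x":0,"y":0,"z":0.001,"ax":0,"ay":0,"az":0},
    {"x":0,"y":0,"z":0.001,"ax":0,"ay":0,"az":0},
    {"x":0,"y":0,"z":0.001,"ax":0,"ay":0,"az":0}
  ],
  "hand": 255,
  "grip_force": 25
}}

```text
time_s: 4.87
ee_pos: [0.3864, 0.2945, 0.0654]
eef_rot: [0.537, 0.844, -0.0, -0.0]
ft_force: [0.2, 0.4, -0.7]
finger_gap: 0.467
```

Emit:
{"op": "step_arm", "data": {
  "motion": [
    {"x":0,"y":0,"z":0,"ax":0,"ay":0,"az":0},
    {"x":0,"y":0,"z":0,"ax":0,"ay":0,"az":0},
    {"x":0,"y":0,"z":0,"ax":0,"ay":0,"az":0},
    {"x":0,"y":0,"z":0,"ax":0,"ay":0,"az":0}
  ]
}}

```text
time_s: 5.2
ee_pos: [0.3864, 0.2945, 0.0654]
eef_rot: [0.537, 0.844, -0.0, -0.0]
ft_force: [0.0, -0.6, -0.7]
finger_gap: 0.36
```

```bash
python3 - <<'E'
from h import *
rows([])
print(state()['ft_force'])
grab('wrist','wrist4')
E
```

```text
t 5.2 pos [0.3864 0.2945 0.0654] yaw 115.09 tilt 0.01 q [ 0.42  0.04  2.07  0.    1.03 -0.02] gap 0.36
[ 0.03141639 -0.60631535 -0.68107991]
```

View pics/wrist4.png

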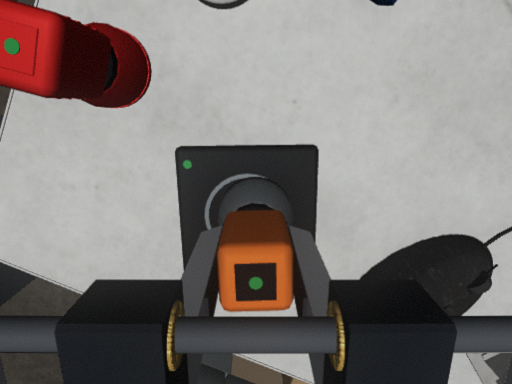

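Emit:
{"op": "step_arm", "data": {
  "motion": [
    {"x":0,"y":0,"z":-0.006,"ax":0,"ay":0,"az":0},
    {"x":0,"y":0,"z":-0.02,"ax":0,"ay":0,"az":0},
    {"x":0,"y":0,"z":-0.04,"ax":0,"ay":0,"az":0},
    {"x":0,"y":0,"z":-0.06,"ax":0,"ay":0,"az":0},
    {"x":0,"y":0,"z":-0.08,"ax":0,"ay":0,"az":0},
    {"x":0,"y":0,"z":-0.1,"ax":0,"ay":0,"az":0},
    {"x":0,"y":0,"z":-0.12,"ax":0,"ay":0,"az":0},
    {"x":0,"y":0,"z":-0.13,"ax":0,"ay":0,"az":0}
  ]
}}

```text
time_s: 5.92
ee_pos: [0.3874, 0.2949, 0.1983]
eef_rot: [0.537, 0.844, 0.002, 0.001]
ft_force: [0.4, -0.4, -1.4]
finger_gap: 0.365
```

```bash
python3 - <<'E'
from h import *
a=np.array([.3864,.2945,.195]);b=np.array([.5665,-.02,.195])
rows([(*(a+(b-a)*f),115) for f in (0.25,.5,.75,1)])
grab('wrist','wrist5');c=grab('side','side5')
# sticker seen from wrist
E
```

```text
t 5.9167 pos [0.3874 0.2949 0.1983] yaw 115.1 tilt 0.22 q [ 0.42 -0.14  1.97  0.    1.31 -0.02] gap 0.365
{'x': -0.0903, 'y': 0.0064, 'z': 0.0033, 'ax': 0.0025, 'ay': 0.0, 'az': 0.0012}
{'x': -0.1806, 'y': 0.0138, 'z': 0.0033, 'ax': 0.0025, 'ay': 0.0, 'az': 0.0012}
{'x': -0.2709, 'y': 0.0212, 'z': 0.0034, 'ax': 0.0025, 'ay': 0.0, 'az': 0.0012}
{'x': -0.3612, 'y': 0.0286, 'z': 0.0034, 'ax': 0.0025, 'ay': 0.0, 'az': 0.0012}
```

View pics/wrist5.png

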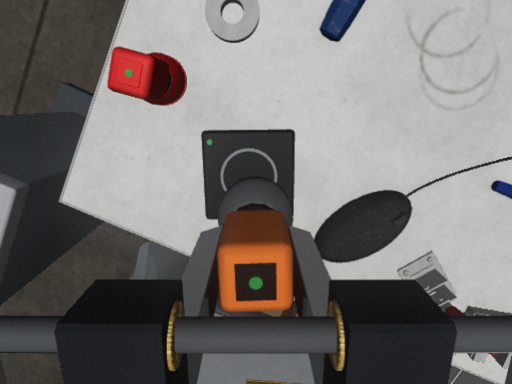

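View pics/side5.png

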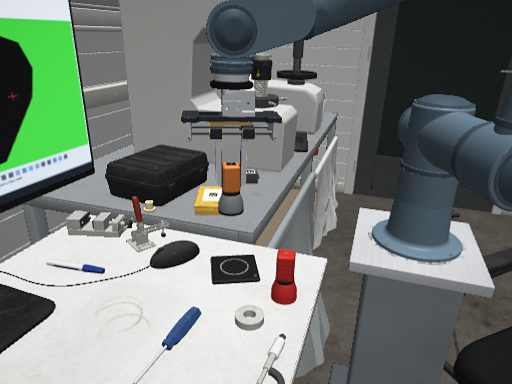

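```bash
python3 - <<'E'
from h import *
for t,b in [('wrist5',(212,138,285,185)),('side5',(214,253,256,278))]:
    c=load(t);g=c['img'].max(2);x0,y0,x1,y1=b
    m=np.zeros_like(g);m[y0:y1,x0:x1]=g[y0:y1,x0:x1]
    th=85
    k=(m>th)
    if t=='wrist5': k[178:,:]=0
    ys,xs=np.nonzero(k);
    # ring points -> plane, circle fit
    P=np.array([onz(c,x,y,.01)[:2] for x,y in zip(xs,ys)])
    A=np.c_[2*P,np.ones(len(P))]
    sel=np.ones(len(P),bool)
    for _ in range(4):
        s=np.linalg.lstsq(A[sel],(P[sel]**2).sum(1),rcond=None)[0];r=np.sqrt(s[2]+s[0]**2+s[1]**2)
        sel=abs(np.linalg.norm(P-s[:2],axis=1)-r)<.004
    print(t,len(P),sel.sum(),s[:2],r)
E
```

```text
wrist5 281 280 [0.38284315 0.28950487] 0.029259650101790408
side5 225 87 [0.38645482 0.27315945] 0.042183329208723454
```

Emit:
{"op": "step_arm", "data": {
  "motion": [
    {"x":-0.02,"y":0.002,"z":0,"ax":0,"ay":0,"az":0},
    {"x":-0.045,"y":0.004,"z":0,"ax":0,"ay":0,"az":0},
    {"x":-0.075,"y":0.006,"z":0,"ax":0,"ay":0,"az":0},
    {"x":-0.105,"y":0.008,"z":0,"ax":0,"ay":0,"az":0},
    {"x":-0.135,"y":0.01,"z":0,"ax":0,"ay":0,"az":0},
    {"x":-0.165,"y":0.012,"z":0,"ax":0,"ay":0,"az":0},
    {"x":-0.195,"y":0.015,"z":0,"ax":0,"ay":0,"az":0},
    {"x":-0.225,"y":0.018,"z":0,"ax":0,"ay":0,"az":0}
  ]
}}

```text
time_s: 6.68
ee_pos: [0.4977, 0.0969, 0.1935]
eef_rot: [0.537, 0.844, -0.001, -0.001]
ft_force: [0.4, 0.5, -2.0]
finger_gap: 0.366
```

```bash
python3 - <<'E'
from h import *
rows([(.568,-.0225,.195,115),(.568,-.0225,.167,115)])
grab('scene','scene6');grab('wrist','wrist6')
E
```

```text
t 6.6833 pos [0.4977 0.0969 0.1935] yaw 115.08 tilt 0.17 q [-0.03 -0.08  1.93  0.    1.3  -0.47] gap 0.366
{'x': -0.138, 'y': 0.0131, 'z': -0.0017, 'ax': -0.0018, 'ay': -0.001, 'az': 0.001}
{'x': -0.138, 'y': 0.0131, 'z': 0.0263, 'ax': -0.0018, 'ay': -0.001, 'az': 0.001}
```

View pics/scene6.png

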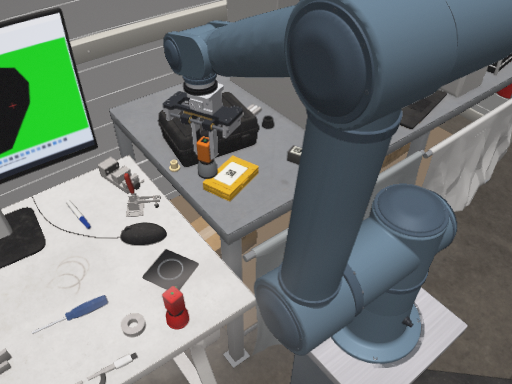

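View pics/wrist6.png

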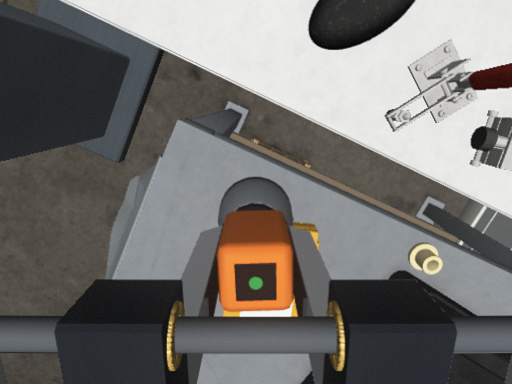

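The scanner is held upright and square, and the path to the yellow case is clear. The case's label is at about (231,173) in the scene view. Moving on to the hover point.

Emit:
{"op": "step_arm", "data": {
  "motion": [
    {"x":-0.03,"y":0.003,"z":0,"ax":0,"ay":0,"az":0},
    {"x":-0.06,"y":0.006,"z":0,"ax":0,"ay":0,"az":0},
    {"x":-0.09,"y":0.009,"z":0,"ax":0,"ay":0,"az":0},
    {"x":-0.115,"y":0.011,"z":0.005,"ax":0,"ay":0,"az":0},
    {"x":-0.13,"y":0.012,"z":0.012,"ax":0,"ay":0,"az":0},
    {"x":-0.138,"y":0.013,"z":0.02,"ax":0,"ay":0,"az":0},
    {"x":-0.138,"y":0.013,"z":0.026,"ax":0,"ay":0,"az":0},
    {"x":-0.138,"y":0.013,"z":0.026,"ax":0,"ay":0,"az":0}
  ]
}}

```text
time_s: 7.45
ee_pos: [0.5665, -0.0199, 0.1665]
eef_rot: [0.536, 0.844, -0.001, -0.003]
ft_force: [0.6, 0.1, -2.4]
finger_gap: 0.362
```

```bash
python3 - <<'E'
from h import *
rows([(.568,-.0225,.167,115)])
for n in ('scene','side'):
    c=grab(n,n+'7')
    p=state()['ee_pos'];print(n,'exp label',proj(c,[.568,-.0225,.031]),'exp window',proj(c,[p[0],p[1],p[2]-.0555]),'exp top',proj(c,[p[0],p[1],p[2]+.0445]))
a=load('scene7')['img'][100:220,160:300,::-1];b=load('side7')['img'][90:230,150:300,::-1]
cv2.imwrite('pics/c7.png',np.hstack([cv2.resize(a,(400,400)),cv2.resize(b,(400,400))]))
E
```

```text
t 7.45 pos [ 0.5665 -0.0199  0.1665] yaw 115.11 tilt 0.31 q [-0.24  0.09  1.8   0.    1.25 -0.67] gap 0.362
{'x': -0.003, 'y': 0.0002, 'z': -0.0005, 'ax': -0.0026, 'ay': -0.0025, 'az': 0.0013}
scene exp label [230.43425419 172.45595871] exp window [228.94365097 150.78174621] exp top [227.71983137 120.6095173 ]
side exp label [213.04559393 194.14562685] exp window [212.30414021 168.25816257] exp top [211.63127253 134.1926774 ]
```

View pics/c7.png

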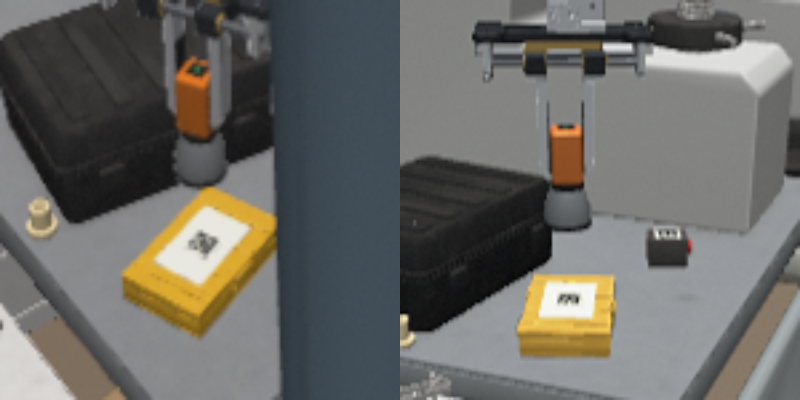

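The scanner stands over the yellow case's label. The expected and seen positions agree within about 1 px in both views. Now I hold.

Emit:
{"op": "step_arm", "data": {
  "motion": [
    {"x":-0.001,"y":0,"z":0,"ax":0,"ay":0,"az":0},
    {"x":-0.001,"y":0,"z":0,"ax":0,"ay":0,"az":0},
    {"x":-0.001,"y":0,"z":0,"ax":0,"ay":0,"az":0},
    {"x":-0.001,"y":0,"z":0,"ax":0,"ay":0,"az":0},
    {"x":-0.001,"y":0,"z":0,"ax":0,"ay":0,"az":0},
    {"x":-0.001,"y":0,"z":0,"ax":0,"ay":0,"az":0},
    {"x":-0.001,"y":0,"z":0,"ax":0,"ay":0,"az":0},
    {"x":-0.001,"y":0,"z":0,"ax":0,"ay":0,"az":0}
  ]
}}

```text
time_s: 8.22
ee_pos: [0.5689, -0.022, 0.1695]
eef_rot: [0.537, 0.844, 0.0, -0.0]
ft_force: [-0.6, -0.2, -1.9]
finger_gap: 0.361
```

Emit:
{"op": "step_arm", "data": {
  "motion": [
    {"x":0,"y":0,"z":0,"ax":0,"ay":0,"az":0},
    {"x":0,"y":0,"z":0,"ax":0,"ay":0,"az":0},
    {"x":0,"y":0,"z":0,"ax":0,"ay":0,"az":0},
    {"x":0,"y":0,"z":0,"ax":0,"ay":0,"az":0},
    {"x":0,"y":0,"z":0,"ax":0,"ay":0,"az":0},
    {"x":0,"y":0,"z":0,"ax":0,"ay":0,"az":0},
    {"x":0,"y":0,"z":0,"ax":0,"ay":0,"az":0},
    {"x":0,"y":0,"z":0,"ax":0,"ay":0,"az":0}
  ]
}}

```text
time_s: 8.88
ee_pos: [0.5689, -0.022, 0.1695]
eef_rot: [0.537, 0.844, 0.0, 0.0]
ft_force: [-0.1, -0.4, -1.9]
finger_gap: 0.364
```

Emit:
{"op": "step_arm", "data": {
  "motion": [
    {"x":0,"y":0,"z":0,"ax":0,"ay":0,"az":0},
    {"x":0,"y":0,"z":0,"ax":0,"ay":0,"az":0},
    {"x":0,"y":0,"z":0,"ax":0,"ay":0,"az":0},
    {"x":0,"y":0,"z":0,"ax":0,"ay":0,"az":0},
    {"x":0,"y":0,"z":0,"ax":0,"ay":0,"az":0},
    {"x":0,"y":0,"z":0,"ax":0,"ay":0,"az":0},
    {"x":0,"y":0,"z":0,"ax":0,"ay":0,"az":0},
    {"x":0,"y":0,"z":0,"ax":0,"ay":0,"az":0}
  ]
}}

```text
time_s: 9.55
ee_pos: [0.5689, -0.022, 0.1695]
eef_rot: [0.537, 0.844, 0.0, 0.0]
ft_force: [0.3, -0.5, -1.9]
finger_gap: 0.365
```

Emit:
{"op": "step_arm", "data": {
  "motion": [
    {"x":0,"y":0,"z":0,"ax":0,"ay":0,"az":0},
    {"x":0,"y":0,"z":0,"ax":0,"ay":0,"az":0},
    {"x":0,"y":0,"z":0,"ax":0,"ay":0,"az":0},
    {"x":0,"y":0,"z":0,"ax":0,"ay":0,"az":0},
    {"x":0,"y":0,"z":0,"ax":0,"ay":0,"az":0},
    {"x":0,"y":0,"z":0,"ax":0,"ay":0,"az":0},
    {"x":0,"y":0,"z":0,"ax":0,"ay":0,"az":0},
    {"x":0,"y":0,"z":0,"ax":0,"ay":0,"az":0}
  ]
}}

```text
time_s: 10.22
ee_pos: [0.5689, -0.022, 0.1695]
eef_rot: [0.537, 0.844, -0.0, 0.0]
ft_force: [-0.3, 0.3, -1.8]
finger_gap: 0.362
```

```bash
python3 - <<'E'
from h import *
rows([(.5055,.0755,.18,115),(.382,.2895,.19,115)])
# pad ring in scene6
c=load('scene6');im=c['img']
cv2.imwrite('pics/c8.png',cv2.resize(im[245:300,138:205,::-1],(670,550),interpolation=cv2.INTER_NEAREST))
g=im.max(2)
E
```

```text
t 10.2167 pos [ 0.5689 -0.022   0.1695] yaw 115.1 tilt 0.0 q [-0.24  0.09  1.8  -0.    1.25 -0.68] gap 0.362
{'x': 0.1152, 'y': -0.0161, 'z': -0.0105, 'ax': 0.0, 'ay': 0.0, 'az': 0.0011}
{'x': 0.3614, 'y': -0.0372, 'z': -0.0205, 'ax': 0.0, 'ay': 0.0, 'az': 0.0011}
```

View pics/c8.png

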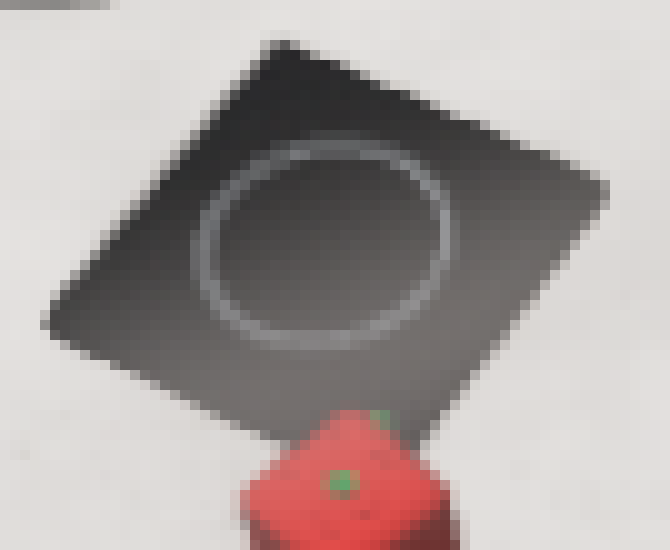

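Held still for over 2 s at (0.569, -0.022), with the window 82 mm above the label. Checking the pad centre from the ring and returning.

```bash
python3 - <<'E'
from h import *
c=load('scene6');print(onz(c,170,268.7,.01))
d=load('side5');print(onz(d,235,266.3,.01), proj(d,[.382,.29,.01]))
E
```

```text
[0.38292201 0.28728174 0.01      ]
[0.380778  0.2876273 0.01     ] [234.08097604 266.76309708]
```

Emit:
{"op": "step_arm", "data": {
  "motion": [
    {"x":0.01,"y":-0.001,"z":-0.01,"ax":0,"ay":0,"az":0},
    {"x":0.035,"y":-0.003,"z":-0.02,"ax":0,"ay":0,"az":0},
    {"x":0.065,"y":-0.006,"z":-0.03,"ax":0,"ay":0,"az":0},
    {"x":0.095,"y":-0.009,"z":-0.03,"ax":0,"ay":0,"az":0},
    {"x":0.125,"y":-0.012,"z":-0.03,"ax":0,"ay":0,"az":0},
    {"x":0.155,"y":-0.016,"z":-0.03,"ax":0,"ay":0,"az":0},
    {"x":0.185,"y":-0.019,"z":-0.03,"ax":0,"ay":0,"az":0},
    {"x":0.21,"y":-0.022,"z":-0.03,"ax":0,"ay":0,"az":0}
  ]
}}

```text
time_s: 10.88
ee_pos: [0.4584, 0.1607, 0.2003]
eef_rot: [0.536, 0.844, 0.0, 0.0]
ft_force: [-0.1, 0.4, -2.2]
finger_gap: 0.363
```

```bash
python3 - <<'E'
from h import *
rows([(.382,.2895,.195,115)])
E
```

```text
t 10.8833 pos [0.4584 0.1607 0.2003] yaw 115.14 tilt 0.06 q [ 0.1  -0.15  1.97  0.    1.31 -0.34] gap 0.363
{'x': 0.149, 'y': -0.0145, 'z': 0.0054, 'ax': 0.0006, 'ay': -0.0001, 'az': 0.0016}
```

Emit:
{"op": "step_arm", "data": {
  "motion": [
    {"x":0.03,"y":-0.003,"z":0,"ax":0,"ay":0,"az":0},
    {"x":0.06,"y":-0.006,"z":0,"ax":0,"ay":0,"az":0},
    {"x":0.09,"y":-0.009,"z":0,"ax":0,"ay":0,"az":0},
    {"x":0.115,"y":-0.012,"z":0.01,"ax":0,"ay":0,"az":0},
    {"x":0.135,"y":-0.014,"z":0.02,"ax":0,"ay":0,"az":0},
    {"x":0.148,"y":-0.015,"z":0.03,"ax":0,"ay":0,"az":0},
    {"x":0.148,"y":-0.015,"z":0.03,"ax":0,"ay":0,"az":0},
    {"x":0.148,"y":-0.015,"z":0.03,"ax":0,"ay":0,"az":0}
  ]
}}

```text
time_s: 11.55
ee_pos: [0.3828, 0.2868, 0.1697]
eef_rot: [0.536, 0.844, -0.0, -0.0]
ft_force: [0.4, 0.3, -0.8]
finger_gap: 0.364
```

```bash
python3 - <<'E'
from h import *
rows([(.382,.2885,.0665,115)])
E
```

```text
t 11.55 pos [0.3828 0.2868 0.1697] yaw 115.2 tilt 0.03 q [ 0.41 -0.13  2.02 -0.    1.25 -0.03] gap 0.364
{'x': 0.0019, 'y': -0.0, 'z': 0.1032, 'ax': -0.0003, 'ay': 0.0001, 'az': 0.0023}
```

Emit:
{"op": "step_arm", "data": {
  "motion": [
    {"x":0.002,"y":0,"z":0.015,"ax":0,"ay":0,"az":0},
    {"x":0.002,"y":0,"z":0.032,"ax":0,"ay":0,"az":0},
    {"x":0.002,"y":0,"z":0.05,"ax":0,"ay":0,"az":0},
    {"x":0.002,"y":0,"z":0.068,"ax":0,"ay":0,"az":0},
    {"x":0.002,"y":0,"z":0.082,"ax":0,"ay":0,"az":0},
    {"x":0.002,"y":0,"z":0.092,"ax":0,"ay":0,"az":0},
    {"x":0.002,"y":0,"z":0.098,"ax":0,"ay":0,"az":0},
    {"x":0.002,"y":0,"z":0.1,"ax":0,"ay":0,"az":0}
  ]
}}

```text
time_s: 12.22
ee_pos: [0.383, 0.2879, 0.0693]
eef_rot: [0.537, 0.844, -0.0, -0.0]
ft_force: [-0.7, -0.8, -1.6]
finger_gap: 0.362
```

```bash
python3 - <<'E'
from h import *
rows([(.382,.2885,.0655,115)]);print(state()['ft_force'])
grab('wrist','wrist9')
E
```

```text
t 12.2167 pos [0.383  0.2879 0.0693] yaw 115.05 tilt 0.02 q [ 0.41  0.02  2.08 -0.    1.04 -0.03] gap 0.362
{'x': 0.001, 'y': -0.0007, 'z': 0.0038, 'ax': -0.0002, 'ay': 0.0001, 'az': 0.0006}
[-0.71065144 -0.81494802 -1.57005607]
```

View pics/wrist9.png

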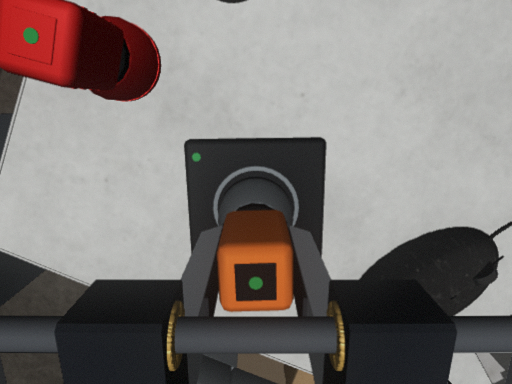

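The ring shows evenly round the head, at (256,195), so the scanner is centred. Lowering the last 3–4 mm until it touches.

Emit:
{"op": "step_arm", "data": {
  "motion": [
    {"x":0,"y":0,"z":0.001,"ax":0,"ay":0,"az":0},
    {"x":0,"y":0,"z":0.002,"ax":0,"ay":0,"az":0},
    {"x":0,"y":0,"z":0.003,"ax":0,"ay":0,"az":0},
    {"x":0,"y":0,"z":0.0035,"ax":0,"ay":0,"az":0},
    {"x":0,"y":0,"z":0.0035,"ax":0,"ay":0,"az":0},
    {"x":0,"y":0,"z":0.0035,"ax":0,"ay":0,"az":0}
  ]
}}

```text
time_s: 12.77
ee_pos: [0.3828, 0.2884, 0.0661]
eef_rot: [0.537, 0.844, 0.0, 0.0]
ft_force: [-0.7, -0.5, -1.6]
finger_gap: 0.364
```

```bash
python3 - <<'E'
from h import *
rows([]);print(state()['ft_force'],state()['wrist_torque'])
E
```

```text
t 12.7667 pos [0.3828 0.2884 0.0661] yaw 115.1 tilt 0.01 q [ 0.41  0.02  2.08  0.    1.04 -0.03] gap 0.364
[-0.65574776 -0.4565731  -1.62221946] [ 0.00393062 -0.06251898  0.00943264]
```

Emit:
{"op": "step_arm", "data": {
  "motion": [
    {"x":0,"y":0,"z":0.0005,"ax":0,"ay":0,"az":0},
    {"x":0,"y":0,"z":0.001,"ax":0,"ay":0,"az":0},
    {"x":0,"y":0,"z":0.001,"ax":0,"ay":0,"az":0},
    {"x":0,"y":0,"z":0.001,"ax":0,"ay":0,"az":0}
  ]
}}

```text
time_s: 13.1
ee_pos: [0.3828, 0.2884, 0.0654]
eef_rot: [0.537, 0.844, 0.0, 0.0]
ft_force: [-2.0, 0.4, 2.9]
finger_gap: 0.36
```

Contact: the vertical force went from -1.6 to +2.9 N. Opening the gripper.

Emit:
{"op": "step_arm", "data": {
  "motion": [
    {"x":0,"y":0,"z":0,"ax":0,"ay":0,"az":0},
    {"x":0,"y":0,"z":0,"ax":0,"ay":0,"az":0},
    {"x":0,"y":0,"z":0,"ax":0,"ay":0,"az":0},
    {"x":0,"y":0,"z":0,"ax":0,"ay":0,"az":0},
    {"x":0,"y":0,"z":0,"ax":0,"ay":0,"az":0},
    {"x":0,"y":0,"z":0,"ax":0,"ay":0,"az":0},
    {"x":0,"y":0,"z":0,"ax":0,"ay":0,"az":0},
    {"x":0,"y":0,"z":0,"ax":0,"ay":0,"az":0}
  ],
  "hand": 0
}}

```text
time_s: 13.77
ee_pos: [0.3827, 0.2883, 0.0649]
eef_rot: [0.537, 0.844, -0.0, 0.0]
ft_force: [-0.6, 0.0, -0.6]
finger_gap: 0.895
```

Emit:
{"op": "step_arm", "data": {
  "motion": [
    {"x":0,"y":0,"z":0,"ax":0,"ay":0,"az":0},
    {"x":0,"y":0,"z":0,"ax":0,"ay":0,"az":0},
    {"x":0,"y":0,"z":0,"ax":0,"ay":0,"az":0}
  ]
}}

```text
time_s: 14.02
ee_pos: [0.3827, 0.2883, 0.065]
eef_rot: [0.537, 0.844, 0.0, 0.0]
ft_force: [0.1, -0.7, 0.5]
finger_gap: 0.994
```

```bash
python3 - <<'E'
from h import *
rows([]);grab('wrist','wrist10')
E
```

```text
t 14.0167 pos [0.3827 0.2883 0.065 ] yaw 115.1 tilt 0.0 q [ 0.41  0.03  2.08  0.    1.03 -0.03] gap 0.994
```

View pics/wrist10.png

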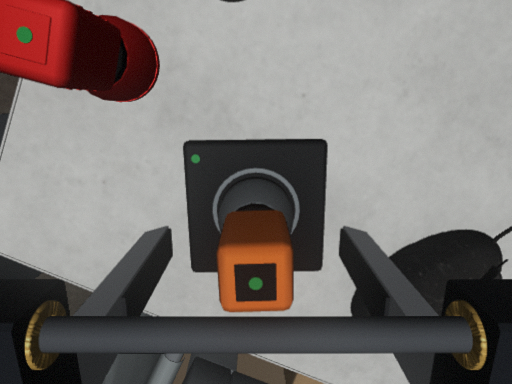

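The fingers are clear on both sides, at (170,235) and (342,235), and the scanner stands. Retreating straight up.

Emit:
{"op": "step_arm", "data": {
  "motion": [
    {"x":0,"y":0,"z":-0.01,"ax":0,"ay":0,"az":0},
    {"x":0,"y":0,"z":-0.03,"ax":0,"ay":0,"az":0},
    {"x":0,"y":0,"z":-0.055,"ax":0,"ay":0,"az":0},
    {"x":0,"y":0,"z":-0.085,"ax":0,"ay":0,"az":0},
    {"x":0,"y":0,"z":-0.12,"ax":0,"ay":0,"az":0},
    {"x":0,"y":0,"z":-0.155,"ax":0,"ay":0,"az":0},
    {"x":0,"y":0,"z":-0.18,"ax":0,"ay":0,"az":0},
    {"x":0,"y":0,"z":-0.18,"ax":0,"ay":0,"az":0}
  ]
}}

```text
time_s: 14.73
ee_pos: [0.3856, 0.2897, 0.2525]
eef_rot: [0.537, 0.844, 0.005, 0.003]
ft_force: [0.6, 1.3, 0.3]
finger_gap: 1.0
```

Emit:
{"op": "step_arm", "data": {
  "motion": [
    {"x":0,"y":0,"z":0,"ax":0,"ay":0,"az":0},
    {"x":0,"y":0,"z":0,"ax":0,"ay":0,"az":0},
    {"x":0,"y":0,"z":0,"ax":0,"ay":0,"az":0},
    {"x":0,"y":0,"z":0,"ax":0,"ay":0,"az":0}
  ]
}}

```text
time_s: 15.07
ee_pos: [0.3818, 0.2879, 0.2432]
eef_rot: [0.537, 0.844, -0.001, -0.001]
ft_force: [-0.0, -0.2, 0.4]
finger_gap: 1.003
```

```bash
python3 - <<'E'
from h import *
rows([]);
for n in ('scene','side','wrist'): grab(n,n+'11')
w=load('wrist11');hsv=cv2.cvtColor(w['img'],cv2.COLOR_RGB2HSV)
g=(hsv[...,0]>45)&(hsv[...,0]<75)&(hsv[...,1]>100);print([cv2.boundingRect(b) for b in blobs(cv2.dilate(g.astype(np.uint8),np.ones((3,3))),6)])
a=load('scene11')['img'][140:340,100:300,::-1];b=load('side11')['img'][140:310,130:300,::-1]
cv2.imwrite('pics/c11.png',np.hstack([cv2.resize(a,(400,400)),cv2.resize(b,(400,400))]))
E
```

```text
t 15.0667 pos [0.3818 0.2879 0.2432] yaw 115.09 tilt 0.19 q [ 0.41 -0.2   1.94  0.    1.4  -0.03] gap 1.003
[(252, 181, 9, 9), (152, 68, 8, 8), (218, 131, 8, 7), (12, 328, 6, 11), (25, 371, 9, 9), (22, 361, 6, 8)]
```

View pics/c11.png

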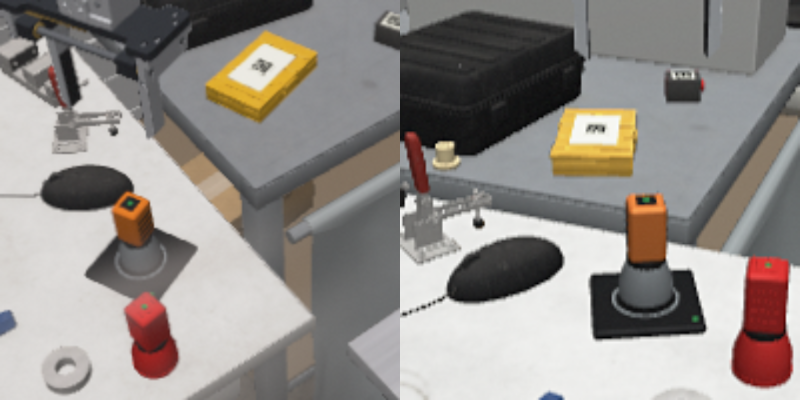

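View pics/wrist11.png

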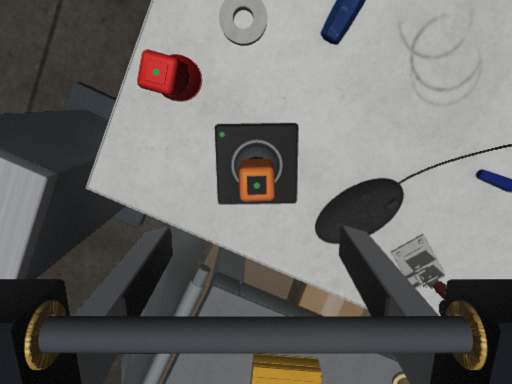

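The scanner stands upright, with the ring concentric round its head in all three views. The case and block are where they were, and the gripper is well above everything. Handing in.

```bash
python3 - <<'E'
from h import *
from rig import job_done
w=load('wrist11');print(onz(w,256,185,.11), 'pad', [onz(w,x,y,.01).round(4) for x,y in ((256.5,164),)])
print(job_done())
E
```

```text
[0.38270256 0.28861971 0.11      ] pad [array([0.3825, 0.2904, 0.01  ])]
the job is handed in; nothing more can be done
None
```

The job is handed in. I took the orange scanner off its pad and held it upright and still over the yellow case's label for about 2.5 s. The window was about 82 mm above the label and aimed within about 2 mm of its middle. Then I set it back on its pad, let go and raised the gripper clear, at about 15 s of the 48 s allowed.

**Scanner on its pad:** my last check puts its axis about 2 mm from the pad's centre. It stands upright, with the grey ring even round its head in all three views.

**Case and block:** by eye they lie where they were, and nothing came near them. I did not measure either one again at the end.

**Checks that disagreed:** one automatic fit of the pad ring, from the side view, came out wrong (radius 42 mm instead of 31 mm). The first automatic fit of the case label was also poor, with rays missing by 9 mm. I dropped both. For the pad centre I used the wrist and scene views, which agreed within about 3 mm; for the label I used hand-picked points, whose rays missed by about 3 mm.

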